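# Engage the hand knob of the board stage

### The arm

A 6-joint arm with a two-finger parallel gripper is mounted at the origin on the work surface. World frame = base frame: x ahead of the robot, y to its left, z up, the work surface at z = 0. Lengths are in m, angles in rad, forces in N, time in s.
With the tool pointing down it reaches from about 0.425 to 0.95 m from the base axis. Payload 3.5 kg.
Tool frame: the origin (TCP) lies midway between the tips of the shut fingers; the grasp point (between the pads) lies ctrl.hold_point_z behind it (ctrl.hold_point_z is the distance from the TCP to the grasp point, in m); z points along the fingers, x is the direction in which the jaws open and shut, and the axes are right-handed (so a half turn about z gives the same grasp; the last joint's range is limited). The gripper opens to 85 mm and grips with 20 to 120 N. Pads are 22 mm wide; open, the fingers measure 114 mm over their backs; the gripper's body (76 mm by 85 mm) begins 54 mm behind the grasp point. The pads swing forward as they close: fully open they stand 13 mm farther back than shut.
Start: joints at [-1.353, 0.286, 1.577, -0, 1.279, -0.15], TCP at [0.243, -0.63, 0.231] pointing down, gripper open.
Joint ranges: [-2.77, 2.77], [-0.9, 2.22], [0.21, 2.48], [-1.53, 4.67], [0.24, 2.81], [-2.84, 2.84]. Speed limits (rad/s): [2.79, 2.79, 3.14, 3.14, 3.14, 3.14].

### API

Orientations are given as a unit quaternion [x, y, z, w].
In Python, from plant import ctrl gives the robot as it stands.
- The arm moves only by the tool step_arm, never from a script. Its arguments are lists of equal length, an entry for each row: "gripper": the gripper's target within -1 to 1 (shut at 1, half-way at 0, fully open at -1); "linear": the shift along the tool's x, y, z in m, a list of three; "delta_rot": the turn, a rotation vector about the tool's x, y, z in degrees, a list of three. A call has 1 to 20 rows; each row is the pose to reach, as a shift and turn from the pose commanded when the call began, along the tool's axes at that moment; what a row does not reach only later rows make up. A row lasts 1/8 s, in which the tool goes at most 62.5 mm and 10.7 degrees, less where a joint would pass 70% of its speed; a pose out of reach is approached as far as the arm can. A call with a gripper value outside its range is refused whole. The fingers move at their own pace and stop on an object; "grip_force" is the grip in N (left out, the last holds). Time passes only in rows, so rows that repeat a pose let the fingers close. It gives the time, the measured TCP pose, the force and the opening at its end, in the units of the state.
- ctrl.get_state(): the state, without advancing time (a new reading comes with each control period).
- ctrl.read_camera(name): name is "side" or "top" or "wrist"; returns a dict with "frame" (400x640x3 uint8, red, green, blue), "fx", "fy", "cx", "cy" (pixels), "view" (4x4, takes a point from world to camera coordinates). Camera axes: x right, y down, z forward; pixel columns grow to the right and rows downward; lengths in m; the calibration is good to about 2 mm. A picture is of the moment at which its call begins. There is no depth.
- ctrl.sign_off(): hands the job in, once; it reports no verdict.
The state is a dict: "time": time; "qpos": joint angles; "dq": joint speeds; "joint_efforts": joint torques, N m; "eef_pos": TCP position; "tcp_rot": TCP orientation; "contact_force": force on the tool from outside, world axes, zero at the start; "wrist_torque": the same for the moment, N m; "opening": opening from 0.0 (shut) to 1.0 (fully open).
Only numpy, scipy, OpenCV 4.12 (cv2) and the standard library are available. Lean on these libraries where they do the work, as an engineer would, in place of code of your own. Each camera call takes 0.05 s, during which the arm holds its last target. There are 200 camera calls.

### The job

On the board stage, slide the orange shutter grip all the way to its end stop so that the brass drive socket is uncovered. Then take the yellow hand knob out of its parking ring, turn it until its four splines mesh with the cross-shaped socket and press it fully home against the spring. Finish while still gripping the knob and pressing it home (the spring lifts it as soon as you let go), and leave the dish, the jar and the brush where they are.

Things in the scene. Friction and masses are not known exactly. Their poses are not given: they have to be found in the camera images.
- stage: Fixed aluminium base plate, 20 mm thick, x -50..180, y -150..50 mm in its frame; origin at table level under the socket axis, z up. A green circuit board in grey jaws (top 40 mm above the table) lies on its +x part. Two dark rails, top 53 mm above the table, 6 mm thick, run along y at x = -37 and +37 mm. The shutter slides over them towards the stage's -y.
- hub: Square brass hub, 44 x 44 x 32 mm, fixed on the stage, cannot turn; its yaw varies. Origin: centre of its underside, 20 mm above the table, z up. Socket in its top: two crossing slots along its own x and y (parallel to its sides), each 32 x 8 mm, with a 13 mm square bore in the middle, 29 mm deep. The knob fits in four yaws: knob x along hub +x, -x, +y or -y.
- socket_mouth (a point): Centre of the socket at the hub's top face, 52 mm above the table, on the socket axis.
- shutter (a joint): Travel of the shutter (m): 0 to 0.075. It starts between 0 and 0.012, covering the socket; at 0.075 it stands at its end stop and the socket is clear. It moves along the stage's -y, stays where it is left and takes about 2 N to move.
- shutter_grip (a point): Centre of the top of the orange grip on the steel shutter plate, 87 mm above the table. Grip: 24 mm along stage x, 14 mm along stage y, 30 mm tall. Plate: 80 mm (stage x) by 56 mm (stage y), 3 mm thick, top 57 mm above the table; its centre lies 12 mm to stage +y of the grip and is over the socket at joint 0.
- plunger (a joint): Spring plunger at the bottom of the socket (m): 0 when up, 0.006 when the knob is fully home (end of travel 0.0075). Its top lies 16 mm below the mouth at 0. Its spring pushes up with 4 N at 0 and 8 N at 0.006.
- knob: Hand knob, 60 mm tall, about 120 g, loose, upright in the parking ring at any yaw. Origin at the stem's lower tip, z up its axis. From the tip: round-nosed pilot, 11 mm diameter, to 8 mm; steel splines from 8 to 22 mm (two crossing ribs along its own x and y, 30 mm across, 6 mm thick, rounded lower edges); dark collar, 42 mm diameter, 22 to 28 mm; yellow head, 28 to 60 mm.
- knob_shoulder (a point): Point on the knob's axis at the underside of its collar, 22 mm above the stem's tip. It meets socket_mouth when the knob is fully home.
- knob_head (a point): Centre of the top of the knob's yellow cross-shaped head, 60 mm above the stem's tip. The head is 32 mm tall; its four lobes lie along the knob's own x and y, in line with the ribs below: 40 mm from end to end, 20 mm wide, with flat ends, so facing lobe ends can be gripped from above.
- ring: Grey parking ring, fixed on the table, outer diameter 60 mm, inner diameter 35 mm, 26 mm high; origin at the centre of its underside. The knob's stem hangs in it with the collar resting on its rim (stem tip 4 mm above the table).
- dish: White plastic parts dish, 80 x 60 x 18 mm, loose, to be left alone. Origin at the centre of its underside. Dish and ring may swap places.
- jar: Amber jar with black cap, 48 mm diameter, 50 mm high, loose, to be left alone. Origin at the centre of its underside.
- brush: Brush lying on the table, about 150 mm long, loose, to be left alone. Origin under its middle, length along its own x.
There are look-alikes about, which are no part of the job. Of the things that look like the knob, the largest one is meant.

How it is judged:
On the way, in this order (a step that is already met when the one before it is completed fails the run):
1. the shutter is slid to its end stop (within 3 mm) (value of joint shutter above 0.072 m), for 0.2 s.
2. the knob is meshed in the socket, its shoulder within 2.5 mm of the hub's face, the plunger pressed (z of knob_shoulder in the frame of socket_mouth below 0.0025 m and horizontal distance between knob_shoulder and socket_mouth below 0.003 m and value of joint plunger above 0.003 m), for 0.3 s.
At the end, for the whole second after the job is handed in: Shutter within 5 mm of its end stop; knob upright (0.1 rad), meshed (0.2 rad), centred (3 mm), shoulder at most 2.5 mm above the hub face; plunger at least 3 mm down with over 3 N; gripper still on the knob (over 2 N); at rest; dish, jar, brush not moved over 30 mm (all of step 2 and value of joint shutter above 0.07 m and angle between knob's own z axis and vertical below 0.1 rad and (angle between the x axis of knob and the x axis of hub, either way round below 0.2 rad or angle between the x axis of knob and the x axis of hub, either way round above 1.37 rad) and contact force between knob and plunger above 3 N and contact force between the fingers and knob above 2 N and linear speed of knob below 0.02 m/s); the arm keeps its last pose, push and grip.
It fails at once if the dish, the jar or the brush is moved more than 30 mm (distance of any of dish, jar, brush from where it was at the start of the episode above 0.03 m).
It also fails if it takes over 51 s, if anything falls off the work surface, if the arm or the gripper's body presses on something with over 40 N, if the wrist force passes 120 N, or if a joint passes its speed limit or range.

## Working session

There is one attempt and no reset: what is moved stays moved. The work goes in short steps, Python scripts to look and compute and a tool call to move; the robot and the scene stay as the last step left them, time stands still between calls to the robot, and variables do not carry over. Pictures are saved under pics/ and viewed, on a budget of 10 in all, crops included, one or two more only if the job needs it, and the job is handed in when it is done.

Besides the shell and the picture viewer there is one more tool, called after "Call:" in YAML: its name, and indented under it one key for each argument. step_arm: Moves the arm, as the interface text tells. Its arguments: {"type":"object","properties":{"gripper":{"type":"array"},"linear":{"type":"array"},"delta_rot":{"type":"array"},"grip_force":{"type":"number"}},"required":["gripper","linear","delta_rot"]}

```bash
mkdir -p pics; ls
cat > h.py <<'E'
import numpy as np, cv2
from plant import ctrl
def shot(n,save=None):
    c=ctrl.read_camera(n)
    if save: cv2.imwrite(f'pics/{save}.png',c['frame'][:,:,::-1])
    return c
def ray(c,u,v):
    V=np.array(c['view']);R=V[:3,:3];o=-R.T@V[:3,3]
    d=R.T@np.array([(u-c['cx'])/c['fx'],(v-c['cy'])/c['fy'],1]);return o,d/np.linalg.norm(d)
def plane(c,u,v,z):
    o,d=ray(c,u,v);return o+d*(z-o[2])/d[2]
def cross(a,b):
    A=[];B=[]
    for o,d in (a,b):
        P=np.eye(3)-np.outer(d,d);A.append(P);B.append(P@o)
    x=np.linalg.solve(sum(A),sum(B));return x,[np.linalg.norm(P@x-b) for P,b in zip(A,B)]
def proj(c,p):
    V=np.array(c['view']);q=V[:3,:3]@np.array(p)+V[:3,3];return c['fx']*q[0]/q[2]+c['cx'],c['fy']*q[1]/q[2]+c['cy']
E
python3 - <<'E'
from h import *
import pickle
d={n:shot(n) for n in('top','side','wrist')}
pickle.dump(d,open('s0.pkl','wb'))
for n in d:
    V=np.array(d[n]['view']);print(n,d[n]['fx'],d[n]['cx'],d[n]['cy'],-V[:3,:3].T@V[:3,3],V[2,:3])
cv2.imwrite('pics/top0.png',d['top']['frame'][:,:,::-1])
cv2.imwrite('pics/side0.png',d['side']['frame'][:,:,::-1])
s=ctrl.get_state();print(s,ctrl.hold_point_z)
E
```

```text
pics
top 429.30447345596474 312.7721545992266 198.47333869599942 [ 0.48700749 -0.00521204  1.33887449] [ 0.07605756 -0.00792134 -0.99707196]
side 445.31468386365606 323.20829456272133 209.43181556045974 [-0.02853442  0.70101372  0.62918888] [ 0.57011184 -0.64913688 -0.50358097]
wrist 289.31276913009316 315.748916969237 196.16417554531444 [ 0.3132672  -0.6016104   0.37387499] [-0.27709334 -0.10416155 -0.95518043]
{'time': 0.15, 'qpos': array([-1.35300610e+00,  2.87046919e-01,  1.57781069e+00, -7.43996875e-06,
        1.27861753e+00, -1.50020378e-01]), 'dq': array([-0.00124583,  0.0005571 , -0.00521535, -0.00103208, -0.00103539,
        0.00090093]), 'joint_efforts': array([ 1.43466652e-03, -4.06604290e+01, -2.93140841e+01, -1.30945627e-04,
        3.93314825e-03,  1.79462378e-07]), 'eef_pos': array([ 0.24261525, -0.62935239,  0.23022468]), 'tcp_rot': array([ 8.24492006e-01, -5.65872818e-01, -6.90157457e-04, -6.40027621e-04]), 'contact_force': array([-0.33019514, -0.29474447,  0.16135485]), 'wrist_torque': array([-0.00050222,  0.01323483, -0.04377165]), 'opening': 1.0027219953367519} 0.0187
```

View pics/top0.png

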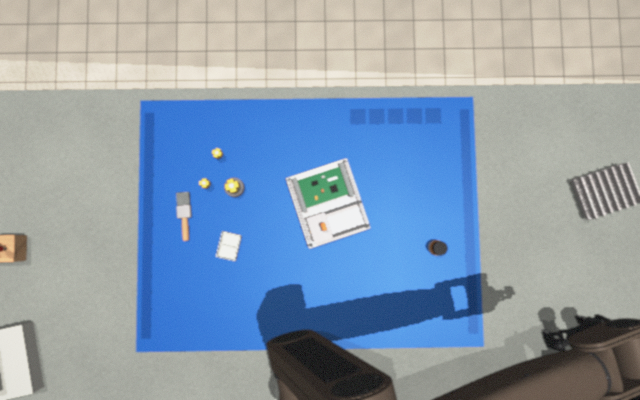

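View pics/side0.png

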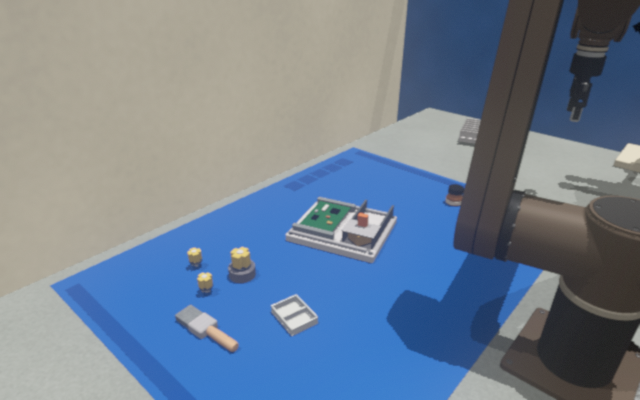

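Top view: the yellow crosses are at (217,153), (204,183) and (233,187). Only the last one is the largest and sits in a grey ring, so that is the knob. The stage is at about (328,203) with the orange grip at (322,227). The dish is at (228,246), the jar at (437,247) and the brush at (184,215). The side view agrees: the knob in its ring is at (241,262) and the grip at (363,219).

```bash
cat >> h.py <<'E'
def blobs(im,lo,hi,amin=6):
    h=cv2.cvtColor(im,cv2.COLOR_RGB2HSV);m=cv2.inRange(h,np.array(lo),np.array(hi))
    n,l,s,c=cv2.connectedComponentsWithStats(m)
    return [(c[i].round(1),s[i]) for i in range(1,n) if s[i][4]>=amin],m,l
E
python3 - <<'E'
from h import *
import pickle
d=pickle.load(open('s0.pkl','rb'))
for n in('top','side'):
    im=d[n]['frame']
    print(n,'yellow');[print(b) for b in blobs(im,(20,90,120),(35,255,255))[0]]
    print(n,'orange');[print(b) for b in blobs(im,(0,90,100),(17,255,255))[0]]
for z in(0.086,): print('knob',plane(d['top'],233,186.5,z))
print('knob2',cross(ray(d['top'],233,186.5),ray(d['side'],241,253)))
print('grip',plane(d['top'],322,227,.087),cross(ray(d['top'],322,227),ray(d['side'],363,216)))
for n,u,v in(('dish',228,246),('jar',437,247),('brush',184,215),('c1',287,178),('c2',347,158),('c3',371,230),('c4',311,249)): print(n,plane(d['top'],u,v,.02))
a=d['top']['frame'][140:260,170:380]
cv2.imwrite('pics/crop.png',cv2.resize(a,None,fx=3.8,fy=3.8,interpolation=cv2.INTER_CUBIC)[:,:,::-1])
E
```

```text
top yellow
(array([217.1, 153.1]), array([213, 149,   9,   9,  49], dtype=int32))
(array([204.6, 183.1]), array([200, 179,  10,   9,  51], dtype=int32))
(array([232.1, 185.7]), array([225, 179,  15,  14, 127], dtype=int32))
(array([315.8, 197.5]), array([314, 196,   4,   4,  13], dtype=int32))
top orange
(array([185.1, 228.6]), array([183, 218,   5,  22,  82], dtype=int32))
(array([322.9, 226.2]), array([320, 223,   6,   8,  33], dtype=int32))
(array([ 12.3, 247.4]), array([  0, 235,  26,  27, 621], dtype=int32))
side yellow
(array([194.5, 252.7]), array([189, 249,  11,   7,  39], dtype=int32))
(array([239.4, 253.6]), array([232, 248,  17,  11,  99], dtype=int32))
(array([204.4, 278. ]), array([198, 274,  13,   8,  55], dtype=int32))
side orange
(array([362.3, 215.1]), array([358, 213,  10,   5,  38], dtype=int32))
knob [0.62073149 0.21803911 0.086     ]
knob2 (array([0.62504661, 0.22443446, 0.05777157]), [np.float64(0.0018492310202166513), np.float64(0.00184923102021665)])
grip [ 0.49890412 -0.04090605  0.087     ] (array([ 0.49844254, -0.04134258,  0.0840155 ]), [np.float64(0.0006029329807535134), np.float64(0.0006029329807534972)])
dish [0.44548985 0.24487949 0.02      ]
jar [ 0.43381054 -0.39393548  0.02      ]
brush [0.54183687 0.37974353 0.02      ]
c1 [0.65209231 0.06312716 0.02      ]
c2 [ 0.71229079 -0.12364282  0.02      ]
c3 [ 0.48837543 -0.19296696  0.02      ]
c4 [ 0.43295731 -0.0082239   0.02      ]
```

View pics/crop.png

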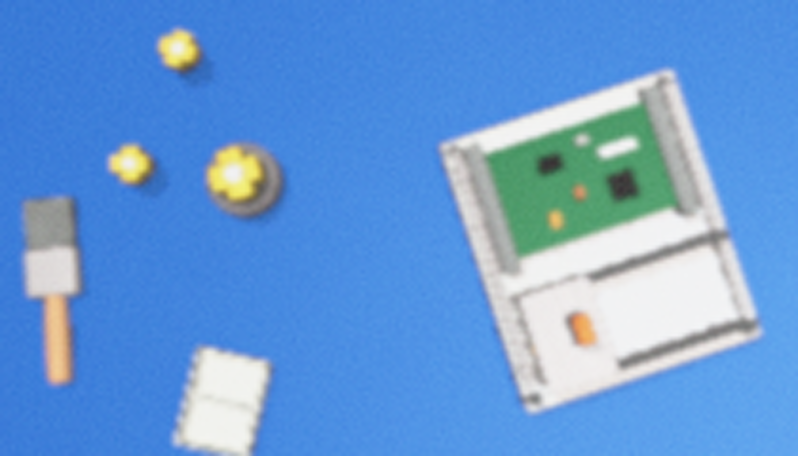

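The close crop confirms it: the knob in the ring, at about (237,175) in the crop, is clearly the biggest cross. The shutter sits at the stage's left end with its orange grip at (580,328), and stage -y points to image right. Next I move the wrist camera over the stage.

Call:
step_arm:
  gripper: [-1, -1, -1, -1, -1, -1, -1, -1, -1, -1, -1, -1, -1, -1, -1, -1]
  linear:
    - [-0.533, -0.481, 0]
    - [-0.533, -0.481, 0]
    - [-0.533, -0.481, 0]
    - [-0.533, -0.481, 0]
    - [-0.533, -0.481, 0]
    - [-0.533, -0.481, 0]
    - [-0.533, -0.481, 0]
    - [-0.533, -0.481, 0]
    - [-0.533, -0.481, 0]
    - [-0.533, -0.481, 0]
    - [-0.533, -0.481, 0]
    - [-0.533, -0.481, 0]
    - [-0.533, -0.481, 0]
    - [-0.533, -0.481, 0]
    - [-0.533, -0.481, 0]
    - [-0.533, -0.481, 0]
  delta_rot:
    - [0, 0, 0]
    - [0, 0, 0]
    - [0, 0, 0]
    - [0, 0, 0]
    - [0, 0, 0]
    - [0, 0, 0]
    - [0, 0, 0]
    - [0, 0, 0]
    - [0, 0, 0]
    - [0, 0, 0]
    - [0, 0, 0]
    - [0, 0, 0]
    - [0, 0, 0]
    - [0, 0, 0]
    - [0, 0, 0]
    - [0, 0, 0]

```text
time: 2.15
eef_pos: [0.4998, 0.0395, 0.2314]
tcp_rot: [0.824, -0.567, 0.0, 0.0]
contact_force: [0.2, 0.8, 0.6]
opening: 1.0
```

Run:
```python
from h import *
import pickle
c=shot('wrist','w1');pickle.dump(c,open('w1.pkl','wb'))
s=ctrl.get_state();print(s['time'],s['eef_pos'],s['qpos'])
for lo,hi in(((20,90,120),(35,255,255)),((0,90,100),(17,255,255))):
    for b in blobs(c['frame'],lo,hi,40)[0]:print(b,plane(c,*b[0],.087))
```

```text
2.2 [0.49980955 0.03962124 0.23139811] [-1.23507228e-01 -1.03226314e-01  1.99514056e+00 -3.08230753e-05
  1.24953538e+00  1.08106828e+00]
(array([175.3,   1.8]), array([164,   0,  22,   5,  97], dtype=int32)) [0.60735911 0.21158603 0.087     ]
(array([397.1, 120.1]), array([393, 115,   9,  12,  83], dtype=int32)) [ 0.58671903 -0.01025212  0.087     ]
(array([39.5, 62.7]), array([  28,   28,   22,   68, 1120], dtype=int32)) [0.51545805 0.31651231 0.087     ]
(array([421. , 107.6]), array([418, 103,   7,  10,  55], dtype=int32)) [ 0.60529427 -0.02646233  0.087     ]
(array([388.1, 205.6]), array([378, 192,  20,  28, 331], dtype=int32)) [ 0.50454159 -0.03946167  0.087     ]
(array([574.5, 309.2]), array([561, 303,  29,  24,  99], dtype=int32)) [ 0.46602686 -0.30137583  0.087     ]
```

View pics/w1.png

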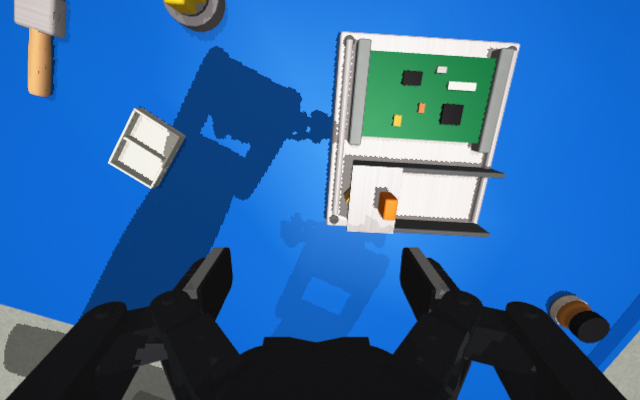

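The wrist view shows the shutter grip with its top face at about (388,200) and the stage corners at (341,33), (518,45) and (329,225). A bit of brass shows at (347,195). The knob is at the top edge at (175,2), partly out of view.

Run:
```python
from h import *
import pickle
c=pickle.load(open('w1.pkl','rb'));d=pickle.load(open('s0.pkl','rb'))
im=c['frame'];h=cv2.cvtColor(im,cv2.COLOR_RGB2HSV)[188:225,372:404]
print(h[::3,::2,2]);print(h[::3,::2,0])
C=[plane(c,*p,.02) for p in((341,33),(518,45),(329,225))];print(C)
for a,b in((1,0),(2,0)):
    v=C[b]-C[a];print(np.linalg.norm(v),np.degrees(np.arctan2(v[1],v[0])))
for n in('top','side'):
  p={'top':(322.9,226.2),'side':(362.3,215.1)}[n]
  print(cross(ray(d[n],*p),ray(c,386,201)))
```

```text
[[249 235 121 127 126 130 130 125 237 244 246 247 244 246 248 249]
 [249 245 122 130 127 126 125 122 209 237 246 245 244 246 248 249]
 [249 175 123 129 101 111 113 113 113 113 159 242 244 246 249 249]
 [248 173 124 126  97  99 110 115 115 114 115 115 229 230 249 249]
 [247 141 125 120  97 100  99 238 247 245 245 242 241 247 249 249]
 [244 122 126 109  97 100 119 247 249 249 249 249 249 246 249 249]
 [243 156 129 103  97  98 170 249 249 249 249 250 248 246 249 249]
 [241 240 245 123  98  99 208 249 249 249 249 249 240 249 249 249]
 [240 240 243 211  98  97 231 249 249 249 249 249 242 249 249 249]
 [239 241 242 241 186  98 245 249 249 249 249 249 172 224 181 225]
 [234 241 239 244 244 179 247 249 249 249 249 249 129 128 128 132]
 [219 224 221 239 243 241 239 239 241 237 238 237  40  40  40  39]
 [218 224 221 224 239 241 238 238 235 231 238 160  40  39  39  39]]
[[  8   4  10  10   5   9   4   9   9  13   6   5  10  10  15  15]
 [  8  10   4   4   6   8   7  10   7   8  10   6  10   5  10  10]
 [ 12   9   4   9  12  12  12  12  12  13  11  10  10   6  13  15]
 [  6  10   0   8  13  13  
[... 401 characters left out ...]
 14  17  17  17  17  16   9  13  12  11]
 [  4   9   9   5  10   8  16  17  17  16  16  15  11   7  11   4]
 [  5  10   7   9   5   9   9   9   4   8  13   5 120  60 150  90]
 [  8   8   9   9   4   9   5   9   4   8   9   8 105   0  90 120]]
[array([0.65183738, 0.06924568, 0.02      ]), array([ 0.71109462, -0.11795733,  0.02      ]), array([ 0.43641755, -0.00278479,  0.02      ])]
0.19635780943231046 107.56466134168525
0.22714332563023418 18.488519050674633
(array([ 0.50196919, -0.04473007,  0.05936978]), [np.float64(0.0005645997362756309), np.float64(0.0005645997362754944)])
(array([ 0.50432419, -0.0406383 ,  0.08238835]), [np.float64(0.00449155803252684), np.float64(0.00449155803252682)])
```

Call:
step_arm:
  gripper: [-1, -1, -1, -1]
  linear:
    - [0.077, 0.03, 0.05]
    - [0.077, 0.03, 0.05]
    - [0.077, 0.03, 0.05]
    - [0.077, 0.03, 0.05]
  delta_rot:
    - [0, 0, 2.9]
    - [0, 0, 2.9]
    - [0, 0, 2.9]
    - [0, 0, 2.9]

```text
time: 2.7
eef_pos: [0.4999, -0.0421, 0.182]
tcp_rot: [0.81, -0.587, 0.0, -0.0]
contact_force: [-0.4, 0.6, 1.1]
opening: 1.002
```

```bash
cat >> h.py <<'E'
def topface(c,roi=None):
    h=cv2.cvtColor(c['frame'],cv2.COLOR_RGB2HSV);m=cv2.inRange(h,np.array((13,120,225)),np.array((20,255,255)))
    n,l,s,ce=cv2.connectedComponentsWithStats(m)
    out=[]
    for i in range(1,n):
        if s[i][4]>60:
            r=cv2.minAreaRect(cv2.findContours((l==i).astype('uint8'),0,1)[0][0]);out.append((r,s[i][4]))
    return out
def tooldelta(p,yawdeg=None):
    from scipy.spatial.transform import Rotation as R
    s=ctrl.get_state();r=R.from_quat(s['tcp_rot']);print('tool yaw',np.degrees(np.arctan2(*r.as_matrix()[1::-1,0])))
    return r.inv().apply(np.array(p)-s['eef_pos'])
E
python3 - <<'E'
from h import *
import pickle
c1=pickle.load(open('w1.pkl','rb'));c=shot('wrist','w2');pickle.dump(c,open('w2.pkl','wb'))
for k in(c1,c):
    for r,a in topface(k): print(r,a,plane(k,*r[0],.087))
s=ctrl.get_state();print(s['time'],s['eef_pos'],s['contact_force'])
E
```

```text
((30.562068939208984, 54.44483184814453), (4.110541820526123, 51.08816146850586), 3.3664608001708984) 142 [0.51964087 0.32472043 0.087     ]
((37.92298889160156, 63.058349609375), (8.061607360839844, 61.82843017578125), 7.853313446044922) 196 [0.51463115 0.31782875 0.087     ]
((390.159912109375, 209.3799591064453), (11.737972259521484, 20.50609588623047), 8.13010311126709) 236 [ 0.50148869 -0.04330443  0.087     ]
((318.5, 197.5), (23.0, 13.0), 90.0) 318 [ 0.50104298 -0.04345286  0.087     ]
2.75 [ 0.50011256 -0.04185448  0.18230083] [-0.7292411   1.22072519 -0.15943127]
```

View pics/w2.png

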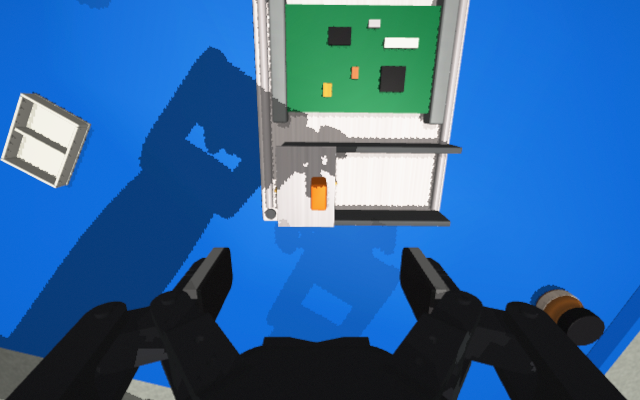

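The grip's top face is at (318,197) and squares up with the tool. Both wrist views put it within 0.5 mm of (0.501,-0.043) on z = 0.087, which confirms the height. Now I descend and grip it.

Call:
step_arm:
  gripper: [-1, -1, -1, -1, 1, 1, 1, 1, 1, 1, 1]
  linear:
    - [0.002, 0, 0.05]
    - [0.002, 0, 0.1]
    - [0.002, 0, 0.12]
    - [0.002, 0, 0.12]
    - [0.002, 0, 0.12]
    - [0.002, 0, 0.12]
    - [0.002, 0, 0.12]
    - [0.002, 0, 0.12]
    - [0.002, 0, 0.12]
    - [0.002, 0, 0.12]
    - [0.002, 0, 0.12]
  delta_rot:
    - [0, 0, 0]
    - [0, 0, 0]
    - [0, 0, 0]
    - [0, 0, 0]
    - [0, 0, 0]
    - [0, 0, 0]
    - [0, 0, 0]
    - [0, 0, 0]
    - [0, 0, 0]
    - [0, 0, 0]
    - [0, 0, 0]
  grip_force: 30

```text
time: 4.12
eef_pos: [0.5006, -0.0442, 0.062]
tcp_rot: [0.81, -0.587, 0.0, -0.0]
contact_force: [-0.8, 0.9, 5.8]
opening: 0.155
```

Call:
step_arm:
  gripper: [1, 1, 1, 1, 1, 1]
  linear:
    - [0.015, 0, 0]
    - [0.03, 0, 0]
    - [0.045, 0, 0]
    - [0.06, 0, 0]
    - [0.06, 0, 0]
    - [0.06, 0, 0]
  delta_rot:
    - [0, 0, 0]
    - [0, 0, 0]
    - [0, 0, 0]
    - [0, 0, 0]
    - [0, 0, 0]
    - [0, 0, 0]

```text
time: 4.88
eef_pos: [0.5191, -0.1023, 0.062]
tcp_rot: [0.81, -0.587, 0.001, 0.001]
contact_force: [-3.1, -2.3, 5.6]
opening: 0.156
```

Call:
step_arm:
  gripper: [1, 1, 1, 1]
  linear:
    - [0.003, 0, 0]
    - [0.006, 0, 0]
    - [0.006, 0, 0]
    - [0.006, 0, 0]
  delta_rot:
    - [0, 0, 0]
    - [0, 0, 0]
    - [0, 0, 0]
    - [0, 0, 0]

```text
time: 5.38
eef_pos: [0.5206, -0.107, 0.062]
tcp_rot: [0.81, -0.587, -0.0, 0.0]
contact_force: [-3.2, -0.7, 6.9]
opening: 0.156
```

Call:
step_arm:
  gripper: [1, 1, 1, 1, 1]
  linear:
    - [0.002, 0, 0]
    - [0.004, 0, 0]
    - [0.006, 0, 0]
    - [0.006, 0, 0]
    - [0.006, 0, 0]
  delta_rot:
    - [0, 0, 0]
    - [0, 0, 0]
    - [0, 0, 0]
    - [0, 0, 0]
    - [0, 0, 0]

```text
time: 6.0
eef_pos: [0.5223, -0.1126, 0.062]
tcp_rot: [0.81, -0.587, -0.001, 0.0]
contact_force: [-3.8, -0.2, 6.9]
opening: 0.155
```

Call:
step_arm:
  gripper: [1, 1, 1, 1, 1]
  linear:
    - [0.002, 0, 0]
    - [0.004, 0, 0]
    - [0.005, 0, 0]
    - [0.005, 0, 0]
    - [0.005, 0, 0]
  delta_rot:
    - [0, 0, 0]
    - [0, 0, 0]
    - [0, 0, 0]
    - [0, 0, 0]
    - [0, 0, 0]

```text
time: 6.62
eef_pos: [0.5231, -0.1152, 0.0619]
tcp_rot: [0.81, -0.587, -0.003, -0.001]
contact_force: [-5.3, 7.2, 10.8]
opening: 0.154
```

The force builds up at 74.5 mm of travel, so the shutter is at its stop. I release, rise and look at the socket.

Call:
step_arm:
  gripper: [1, -1, -1, -1, -1, -1, -1, -1, -1, -1]
  linear:
    - [-0.003, 0, 0]
    - [-0.003, 0, 0]
    - [-0.003, 0, 0]
    - [-0.003, 0, 0]
    - [-0.003, 0, -0.05]
    - [-0.003, 0, -0.1]
    - [-0.04, 0, -0.11]
    - [-0.09, 0, -0.12]
    - [-0.09, 0, -0.12]
    - [-0.09, 0, -0.12]
  delta_rot:
    - [0, 0, 0]
    - [0, 0, 0]
    - [0, 0, 0]
    - [0, 0, 0]
    - [0, 0, 0]
    - [0, 0, 0]
    - [0, 0, 0]
    - [0, 0, 0]
    - [0, 0, 0]
    - [0, 0, 0]

```text
time: 7.88
eef_pos: [0.4962, -0.0318, 0.1812]
tcp_rot: [0.81, -0.586, 0.0, 0.0]
contact_force: [-0.0, 0.2, -0.3]
opening: 0.999
```

Run:
```python
from h import *
import pickle
c=shot('wrist');pickle.dump(c,open('w3.pkl','wb'))
s=ctrl.get_state();print(s['time'],s['eef_pos'],s['contact_force'])
for r,a in topface(c): print(r,a,plane(c,*r[0],.087))
u,v=map(int,proj(c,(.496,-.0325,.052)));print(u,v)
a=c['frame'][v-60:v+60,u-60:u+120]
cv2.imwrite('pics/w3c.png',cv2.resize(a,None,fx=4,fy=4,interpolation=cv2.INTER_CUBIC)[:,:,::-1])
```

```text
7.925 [ 0.49628401 -0.03218662  0.18102055] [-0.09062318 -0.01827299  0.10273553]
((416.8475036621094, 197.87196350097656), (14.466531753540039, 25.39925193786621), 6.34019136428833) 355 [ 0.52382936 -0.11376303  0.087     ]
317 188
```

View pics/w3c.png

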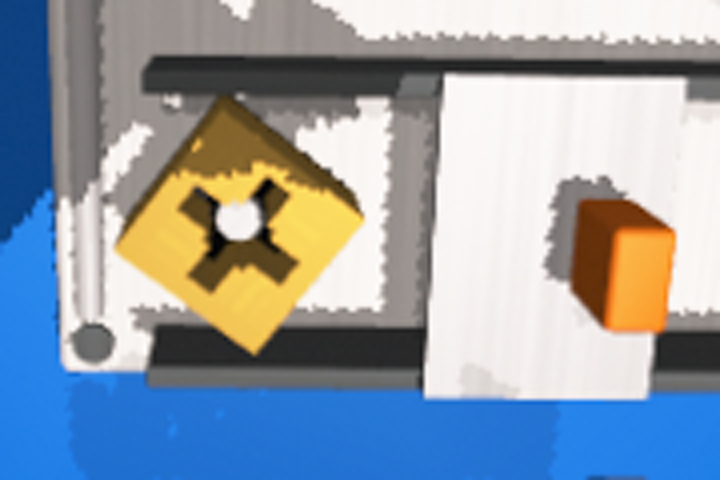

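The socket is clear. In the crop the hub's top face has corners at (116,243), (225,95), (363,213) and (256,354), and the cross slots centre near (239,224). The shutter now stands well to the right.

Run:
```python
from h import *
import pickle
c=pickle.load(open('w3.pkl','rb'))
im=c['frame'];u0,v0=257,128
# subpixel brass mask
h=cv2.cvtColor(im,cv2.COLOR_RGB2HSV)
m=cv2.inRange(h,np.array((15,110,60)),np.array((28,255,255)));m[:v0+15]=0;m[v0+95:]=0;m[:,:u0+22]=0;m[:,u0+95:]=0
ct=max(cv2.findContours(m,0,1)[0],key=cv2.contourArea);print(cv2.contourArea(ct))
ap=cv2.approxPolyDP(cv2.convexHull(ct),3,True)[:,0];print((ap-[u0,v0])*4)
P=np.array([plane(c,u0+x/4,v0+y/4,.052) for x,y in((116,243),(225,95),(363,213),(256,354))])
print(P)
for i in range(4):
    e=P[(i+1)%4]-P[i];print(np.linalg.norm(e),np.degrees(np.arctan2(e[1],e[0])))
print('centre',P.mean(0),(P[0]+P[2])/2,(P[1]+P[3])/2)
print('slot',plane(c,u0+239/4,v0+225/4,.052))
```

```text
2123.5
[[220  96]
 [360 216]
 [256 352]
 [116 248]]
[[ 0.48573249 -0.00376265  0.052     ]
 [ 0.52855277 -0.01785961  0.052     ]
 [ 0.5118162  -0.05863095  0.052     ]
 [ 0.46888459 -0.04561224  0.052     ]]
0.045081042280765926 -18.22216924703322
0.04407284374972265 -112.3180718888853
0.044862116574241315 163.1304403649986
0.04511363377720132 68.07116336656797
centre [ 0.49874652 -0.03146636  0.052     ] [ 0.49877435 -0.0311968   0.052     ] [ 0.49871868 -0.03173593  0.052     ]
slot [ 0.49950684 -0.03095264  0.052     ]
```

Call:
step_arm:
  gripper: [-1, -1, -1, -1, -1, -1, -1]
  linear:
    - [-0.172, -0.123, -0.02]
    - [-0.172, -0.123, -0.02]
    - [-0.172, -0.123, -0.02]
    - [-0.172, -0.123, -0.02]
    - [-0.172, -0.123, -0.02]
    - [-0.172, -0.123, -0.02]
    - [-0.172, -0.123, -0.02]
  delta_rot:
    - [0, 0, 0]
    - [0, 0, 0]
    - [0, 0, 0]
    - [0, 0, 0]
    - [0, 0, 0]
    - [0, 0, 0]
    - [0, 0, 0]

```text
time: 8.8
eef_pos: [0.5593, 0.1686, 0.2009]
tcp_rot: [0.809, -0.587, -0.0, 0.0]
contact_force: [-0.1, -0.1, -0.2]
opening: 1.004
```

Run:
```python
from h import *
import pickle
c=shot('wrist','w4');pickle.dump(c,open('w4.pkl','wb'))
s=ctrl.get_state();print(s['time'],s['eef_pos'],s['contact_force'])
for b in blobs(c['frame'],(18,90,60),(35,255,255),60)[0]:print(b,plane(c,*b[0],.086))
```

```text
8.85 [0.5593131  0.16873312 0.20104032] [0.09897229 0.29337    0.93204834]
(array([197.9,  56.7]), array([179,  38,  38,  37, 832], dtype=int32)) [0.63796642 0.29612267 0.086     ]
(array([277.3,  96.6]), array([ 255,   74,   45,   47, 1383], dtype=int32)) [0.62847485 0.22627672 0.086     ]
(array([123.3, 165.1]), array([117, 136,  14,  59, 594], dtype=int32)) [0.52855929 0.34288358 0.086     ]
(array([487.6, 205.9]), array([483, 201,  10,  11,  98], dtype=int32)) [0.59615556 0.01050807 0.086     ]
(array([464.3, 274.3]), array([ 439,  255,   52,   41, 1105], dtype=int32)) [ 0.52250959 -0.00227388  0.086     ]
```

View pics/w4.png

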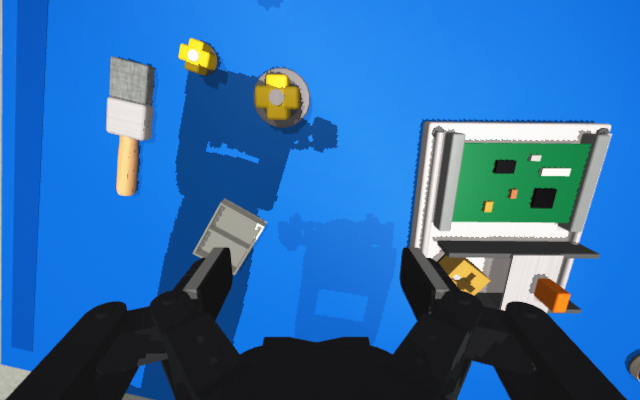

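The knob's cross is at (277,97) in its ring, nearly aligned with the image axes, and the smaller copy is at (198,57). Parked, its head top should stand at 64 mm. I'll take a second, closer view for the height.

Call:
step_arm:
  gripper: [-1, -1, -1, -1]
  linear:
    - [-0.02, -0.07, 0.03]
    - [-0.02, -0.07, 0.03]
    - [-0.02, -0.07, 0.03]
    - [-0.02, -0.07, 0.03]
  delta_rot:
    - [0, 0, 0]
    - [0, 0, 0]
    - [0, 0, 0]
    - [0, 0, 0]

```text
time: 9.35
eef_pos: [0.6194, 0.2103, 0.1723]
tcp_rot: [0.81, -0.587, 0.0, -0.0]
contact_force: [0.2, 0.5, 0.3]
opening: 0.995
```

Run:
```python
from h import *
import pickle
c=shot('wrist');pickle.dump(c,open('w5.pkl','wb'))
c4=pickle.load(open('w4.pkl','rb'))
s=ctrl.get_state();print(s['time'],s['eef_pos'],s['contact_force'])
out=[]
for k in(c4,c):
    u,v=proj(k,(.622,.219,.064));u=int(u);v=int(v);v0=max(v-45,0);u0=u-45;print('crop',u0,v0)
    a=k['frame'][v0:v0+90,u0:u0+90];out.append(cv2.resize(a,(400,400) if a.shape[0]==90 else None,fx=400/90,fy=400/90,interpolation=cv2.INTER_CUBIC))
    for b in blobs(k['frame'],(18,90,60),(35,255,255),300)[0]:print(b,plane(k,*b[0],.064))
cv2.imwrite('pics/w5c.png',np.hstack(out)[:,:,::-1])
```

```text
9.4 [0.61947006 0.21033009 0.17262543] [ 0.53186463  0.07344283 -0.11863086]
crop 240 61
(array([197.9,  56.7]), array([179,  38,  38,  37, 832], dtype=int32)) [0.63853051 0.30490876 0.064     ]
(array([277.3,  96.6]), array([ 255,   74,   45,   47, 1383], dtype=int32)) [0.62823146 0.22912073 0.064     ]
(array([123.3, 165.1]), array([117, 136,  14,  59, 594], dtype=int32)) [0.51981568 0.3556478  0.064     ]
(array([464.3, 274.3]), array([ 439,  255,   52,   41, 1105], dtype=int32)) [ 0.5132513  -0.01887361  0.064     ]
crop 263 143
(array([282. ,  44.1]), array([264,  23,  35,  42, 908], dtype=int32)) [0.72747242 0.27449972 0.064     ]
(array([216.9, 132.2]), array([198, 117,  38,  33, 819], dtype=int32)) [0.64501354 0.30838525 0.064     ]
(array([299.1, 174.8]), array([ 277,  152,   45,   48, 1418], dtype=int32)) [0.63137424 0.23065577 0.064     ]
(array([138. , 231.7]), array([131, 205,  16,  55, 593], dtype=int32)) [0.5308452  0.35949264 0.064     ]
```

View pics/w5c.png

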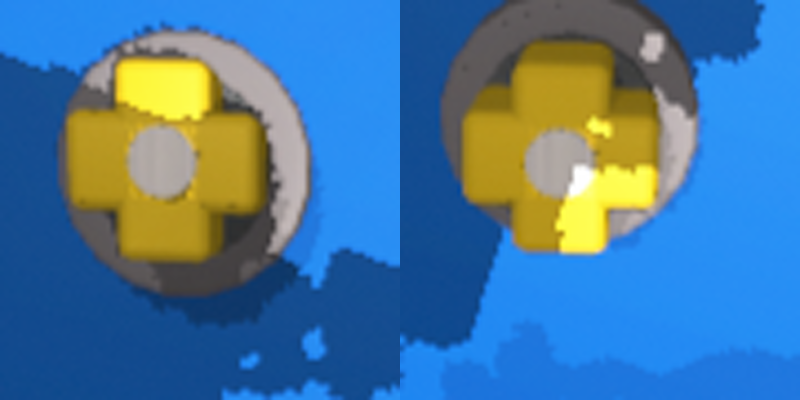

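In the crops the grey disc on the knob's head is at (161,161) on the left and (559,163) on the right. The lobes run nearly along the image axes.

Run:
```python
from h import *
import pickle
c4,c5,c3=[pickle.load(open(f'w{i}.pkl','rb')) for i in(4,5,3)]
f=400/90
x,e=cross(ray(c4,240+161/f,61+161/f),ray(c5,263+159/f,143+163/f));print('head',x,e)
L=lambda px,py:plane(c4,240+px/f,61+py/f,.064)
R=lambda px,py:plane(c5,263+(px-400)/f,143+py/f,.064)
def a(p,q):
    d=q-p;return np.degrees(np.arctan2(d[1],d[0]))%90
for P,es in((L,[((70,113),(255,113)),((72,208),(260,210)),((118,120),(122,252)),((212,120),(220,252))]),(R,[((464,113),(655,114)),((468,203),(655,206)),((514,100),(514,245)),((610,105),(606,245))])):
    print([round(a(P(*p),P(*q)),1) for p,q in es])
print('ends',L(68,160),L(264,160),np.linalg.norm(L(68,160)-L(264,160)),np.linalg.norm(R(463,160)-R(657,160)))
print('c',L(161,161),R(559,163))
# hub second view in w4: brass corners
u,v=proj(c4,(.4988,-.0314,.052));print('hub in w4',u,v)
for p in((.4857,-.0038),(.5286,-.0179),(.5118,-.0586),(.4689,-.0456)): print(proj(c4,(*p,.052)))
print(tooldelta(x))
a_=c4['frame'][235:325,420:540];cv2.imwrite('pics/w4h.png',cv2.resize(a_,None,fx=5,fy=5,interpolation=cv2.INTER_CUBIC)[:,:,::-1])
```

```text
head [0.62743868 0.22966142 0.06573667] [np.float64(2.3073426436379644e-05), np.float64(2.3073426436407874e-05)]
[np.float64(18.1), np.float64(17.5), np.float64(17.1), np.float64(20.2)]
[np.float64(17.9), np.float64(17.2), np.float64(16.6), np.float64(16.3)]
ends [0.62161962 0.24822197 0.064     ] [0.63420251 0.209744   0.064     ] 0.04048313147206693 0.039115037547325635
c [0.62740206 0.22991054 0.064     ] [0.62700938 0.22960758 0.064     ]
hub in w4 463.31354238745337 281.80927487472104
(np.float64(436.9116881073279), np.float64(284.6683326980177))
(np.float64(464.51456068789514), np.float64(256.92703560693207))
(np.float64(489.5492947606673), np.float64(278.90832816804783))
(np.float64(462.6688619288261), np.float64(305.52571644356044))
tool yaw -71.8545411100273
[-0.01592642 -0.01345433  0.10690059]
```

The head triangulates to (0.627,0.230,0.066) against an expected z of 0.064. The lobe span measures 40 mm and the yaw is about 17.5° mod 90, so the jaws are already aligned. The hub predicted from the earlier view also lands within 1–2 px in this one. Grasping now.

Call:
step_arm:
  gripper: [-1, -1, -1, -1, -1, -1, 1, 1, 1, 1, 1, 1, 1]
  linear:
    - [-0.016, -0.0135, 0.02]
    - [-0.016, -0.0135, 0.06]
    - [-0.016, -0.0135, 0.1]
    - [-0.016, -0.0135, 0.13]
    - [-0.016, -0.0135, 0.137]
    - [-0.016, -0.0135, 0.137]
    - [-0.016, -0.0135, 0.137]
    - [-0.016, -0.0135, 0.137]
    - [-0.016, -0.0135, 0.137]
    - [-0.016, -0.0135, 0.137]
    - [-0.016, -0.0135, 0.137]
    - [-0.016, -0.0135, 0.137]
    - [-0.016, -0.0135, 0.137]
  delta_rot:
    - [0, 0, 0.7]
    - [0, 0, 0.7]
    - [0, 0, 0.7]
    - [0, 0, 0.7]
    - [0, 0, 0.7]
    - [0, 0, 0.7]
    - [0, 0, 0.7]
    - [0, 0, 0.7]
    - [0, 0, 0.7]
    - [0, 0, 0.7]
    - [0, 0, 0.7]
    - [0, 0, 0.7]
    - [0, 0, 0.7]
  grip_force: 50

```text
time: 11.02
eef_pos: [0.6286, 0.2305, 0.0359]
tcp_rot: [0.806, -0.591, 0.001, -0.001]
contact_force: [-0.4, -0.1, 6.2]
opening: 0.461
```

The opening of 39 mm matches the lobes. I lift and carry the knob to a viewpoint beside the hub, turning it by +37°.

Call:
step_arm:
  gripper: [1, 1, 1, 1, 1, 1, 1, 1, 1, 1, 1, 1, 1]
  linear:
    - [0, 0, -0.02]
    - [0, 0, -0.06]
    - [0, 0, -0.11]
    - [0, 0, -0.16]
    - [0.03, 0.035, -0.164]
    - [0.06, 0.07, -0.164]
    - [0.09, 0.105, -0.164]
    - [0.125, 0.145, -0.164]
    - [0.16, 0.185, -0.164]
    - [0.193, 0.225, -0.164]
    - [0.193, 0.225, -0.164]
    - [0.193, 0.225, -0.164]
    - [0.193, 0.225, -0.164]
  delta_rot:
    - [0, 0, 0]
    - [0, 0, 0]
    - [0, 0, 0]
    - [0, 0, 0]
    - [0, 0, 7]
    - [0, 0, 14]
    - [0, 0, 21]
    - [0, 0, 28]
    - [0, 0, 35]
    - [0, 0, 37.3]
    - [0, 0, 37.3]
    - [0, 0, 37.3]
    - [0, 0, 37.3]

```text
time: 12.65
eef_pos: [0.4712, -0.0205, 0.1985]
tcp_rot: [-0.575, 0.818, 0.0, 0.0]
contact_force: [-0.2, -0.8, -0.7]
opening: 0.458
```

Run:
```python
from h import *
import pickle
c=shot('wrist','w6');pickle.dump(c,open('w6.pkl','wb'))
s=ctrl.get_state();print(s['time'],s['eef_pos'],s['contact_force'],s['opening'],s['qpos'])
print(proj(c,(.4988,-.0314,.052)),tooldelta((.4988,-.0314,.1)))
for p in((.4857,-.0038),(.5286,-.0179),(.5118,-.0586),(.4689,-.0456)): print(proj(c,(*p,.052)))
a=c['frame'][90:290,200:440];cv2.imwrite('pics/w6c.png',cv2.resize(a,None,fx=3,fy=3,interpolation=cv2.INTER_CUBIC)[:,:,::-1])
```

```text
12.7 [ 0.47119641 -0.02045875  0.19840648] [ 0.2277223  -0.55676376 -1.53341475] 0.4580686207717729 [-2.59093175e-01 -1.43765978e-01  2.09368625e+00  2.01036560e-04
  1.19184169e+00  1.65589737e+00]
tool yaw -109.72513917568877
(np.float64(317.48276729987117), np.float64(153.92749958478726)) [ 0.0009997  -0.02969481  0.09840083]
(np.float64(296.445352008987), np.float64(174.95017390819172))
(np.float64(294.3340537751384), np.float64(130.00300169175372))
(np.float64(339.11520689119493), np.float64(132.19369280470556))
(np.float64(340.2244355203218), np.float64(176.59783381216027))
```

View pics/w6c.png

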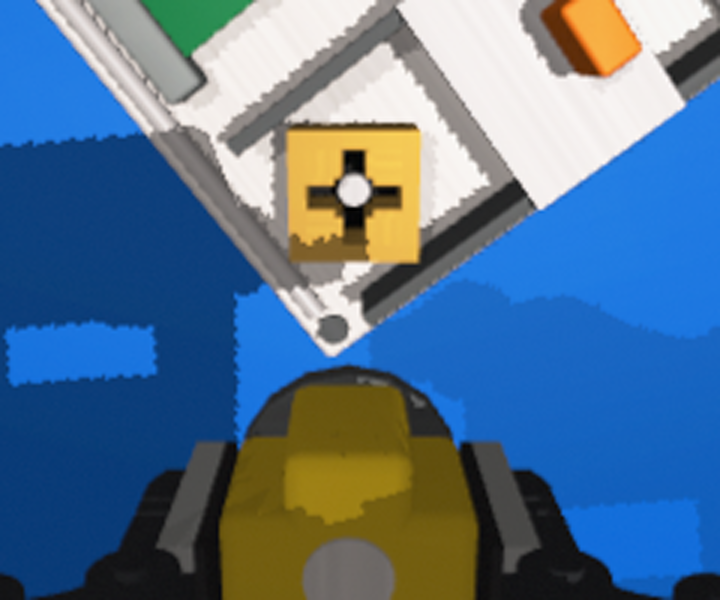

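The hub's top face spans (287–420, 129–263) in the crop, with the cross centred near (354,195). Its sides are parallel to the tool and the knob's lobes. The knob's head disc is at (348,582).

Run:
```python
from h import *
import pickle
c3=pickle.load(open('w3.pkl','rb'));c=pickle.load(open('w6.pkl','rb'))
C6=(200+353.7/3-.33,90+196/3-.33);h=plane(c,*C6,.052);print('hub w6',h)
print('slot', plane(c,200+354.5/3-.33,90+193.5/3-.33,.052))
print('tri centre',cross(ray(c3,257+240/4-.4,128+226/4-.4),ray(c,*C6)))
k=plane(c,200+348/3-.33,90+582/3-.33,.2265);print('knob',k)
print('tool delta hub',tooldelta(h),'knob',tooldelta(k))
t=ctrl.get_state()['eef_pos'];print('pix of tcp axis at head',proj(c,(t[0],t[1],.2265)))
q=[(287,129),(420,129),(420.5,263),(288,263)];P=[plane(c,200+u/3-.33,90+v/3-.33,.052) for u,v in q]
for i in range(4):
    e=P[(i+1)%4]-P[i];print(np.linalg.norm(e),np.degrees(np.arctan2(e[1],e[0]))%90)
```

```text
hub w6 [ 0.49774883 -0.03111913  0.052     ]
slot [ 0.49845006 -0.03165312  0.052     ]
tri centre (array([ 0.49702559, -0.03110096,  0.04386269]), [np.float64(0.0006408872729040453), np.float64(0.0006408872729041342)])
knob [ 0.46865344 -0.01874252  0.2265    ]
tool yaw -109.72513917568877
tool yaw -109.72513917568877
tool delta hub [ 0.00109833 -0.02861939  0.14640101] knob [-0.00076208  0.00297818 -0.02809284]
pix of tcp axis at head (np.float64(317.32158563464026), np.float64(278.07215627820625))
0.04360742957979947 70.31147249297132
0.04511112329269792 71.93341718815196
0.045484870936314994 70.31241904669794
0.045097800248772184 69.54840849659873
```

Hub centre estimates from the two views agree within about 1 mm. The knob sits about 2–3 mm along tool +y from the TCP. Relative correction: x +1.2 mm, y -31.3 mm. I descend to just above the mouth.

Call:
step_arm:
  gripper: [1, 1, 1, 1, 1, 1]
  linear:
    - [0.0012, -0.0313, 0]
    - [0.0012, -0.0313, 0.04]
    - [0.0012, -0.0313, 0.08]
    - [0.0012, -0.0313, 0.108]
    - [0.0012, -0.0313, 0.108]
    - [0.0012, -0.0313, 0.108]
  delta_rot:
    - [0, 0, 0]
    - [0, 0, 0]
    - [0, 0, 0]
    - [0, 0, 0]
    - [0, 0, 0]
    - [0, 0, 0]

```text
time: 13.45
eef_pos: [0.501, -0.0328, 0.0915]
tcp_rot: [-0.575, 0.818, -0.001, 0.001]
contact_force: [0.6, 0.7, -0.8]
opening: 0.456
```

Call:
step_arm:
  gripper: [1, 1, 1, 1, 1, 1]
  linear:
    - [0, 0, 0.002]
    - [0, 0, 0.004]
    - [0, 0, 0.006]
    - [0, 0, 0.008]
    - [0, 0, 0.01]
    - [0, 0, 0.01]
  delta_rot:
    - [0, 0, 0]
    - [0, 0, 0]
    - [0, 0, 0]
    - [0, 0, 0]
    - [0, 0, 0]
    - [0, 0, 0]

```text
time: 14.2
eef_pos: [0.4997, -0.0331, 0.08]
tcp_rot: [-0.575, 0.818, 0.0, -0.0]
contact_force: [0.3, 0.0, -1.6]
opening: 0.462
```

No contact force so far, so the pilot appears to be in the bore. I continue to where the splines enter.

Call:
step_arm:
  gripper: [1, 1, 1, 1, 1, 1]
  linear:
    - [0, 0, 0.002]
    - [0, 0, 0.004]
    - [0, 0, 0.006]
    - [0, 0, 0.008]
    - [0, 0, 0.008]
    - [0, 0, 0.008]
  delta_rot:
    - [0, 0, 0]
    - [0, 0, 0]
    - [0, 0, 0]
    - [0, 0, 0]
    - [0, 0, 0]
    - [0, 0, 0]

```text
time: 14.95
eef_pos: [0.4996, -0.033, 0.0721]
tcp_rot: [-0.575, 0.818, 0.0, -0.0]
contact_force: [-1.2, 0.2, -1.7]
opening: 0.457
```

Call:
step_arm:
  gripper: [1, 1, 1, 1, 1, 1, 1]
  linear:
    - [0, 0, 0.002]
    - [0, 0, 0.004]
    - [0, 0, 0.006]
    - [0, 0, 0.008]
    - [0, 0, 0.0095]
    - [0, 0, 0.0095]
    - [0, 0, 0.0095]
  delta_rot:
    - [0, 0, 0]
    - [0, 0, 0]
    - [0, 0, 0]
    - [0, 0, 0]
    - [0, 0, 0]
    - [0, 0, 0]
    - [0, 0, 0]

```text
time: 15.82
eef_pos: [0.4996, -0.033, 0.0636]
tcp_rot: [-0.575, 0.818, 0.001, -0.001]
contact_force: [-5.1, 1.3, 6.3]
opening: 0.46
```

The spring is felt at about 8 N net, with a sideways -5 N in world x. I ease 0.8 mm towards tool +y and press on.

Call:
step_arm:
  gripper: [1, 1, 1, 1, 1, 1]
  linear:
    - [0, 0.0008, 0]
    - [0, 0.0008, 0.001]
    - [0, 0.0008, 0.002]
    - [0, 0.0008, 0.003]
    - [0, 0.0008, 0.003]
    - [0, 0.0008, 0.003]
  delta_rot:
    - [0, 0, 0]
    - [0, 0, 0]
    - [0, 0, 0]
    - [0, 0, 0]
    - [0, 0, 0]
    - [0, 0, 0]

```text
time: 16.58
eef_pos: [0.4996, -0.033, 0.0619]
tcp_rot: [-0.575, 0.818, 0.0, -0.0]
contact_force: [-7.0, 2.9, 13.4]
opening: 0.46
```

Call:
step_arm:
  gripper: [1, 1, 1, 1, 1]
  linear:
    - [0, 0.0005, 0]
    - [0, 0.001, 0]
    - [0, 0.001, 0.001]
    - [0, 0.001, 0.002]
    - [0, 0.001, 0.002]
  delta_rot:
    - [0, 0, 0]
    - [0, 0, 0]
    - [0, 0, 0]
    - [0, 0, 0]
    - [0, 0, 0]

```text
time: 17.2
eef_pos: [0.4996, -0.0329, 0.0618]
tcp_rot: [-0.575, 0.818, -0.0, 0.0]
contact_force: [-9.9, 1.6, 20.7]
opening: 0.457
```

Run:
```python
from h import *
import pickle
c=shot('wrist');pickle.dump(c,open('w7.pkl','wb'))
s=ctrl.get_state();print(s['time'],s['eef_pos'],s['tcp_rot'],s['contact_force'],s['wrist_torque'],s['opening'])
for r,a in topface(c): print(r,a,plane(c,*r[0],.087))
a=c['frame'][110:400,120:520];cv2.imwrite('pics/w7c.png',cv2.resize(a,None,fx=2,fy=2,interpolation=cv2.INTER_CUBIC)[:,:,::-1])
```

```text
17.25 [ 0.49954126 -0.03292385  0.0617702 ] [-5.75084857e-01  8.18093626e-01 -4.74887422e-04 -2.38865503e-07] [-9.92621612  1.99962251 21.733882  ] [0.35349316 1.73516928 0.03458232] 0.4602092099291707
((243.69512939453125, 94.743896484375), (21.708154678344727, 12.65007495880127), 51.34019470214844) 240 [ 0.58418294 -0.03279404  0.087     ]
((480.7359619140625, 168.47750854492188), (49.50189208984375, 32.96592712402344), 57.9946174621582) 1563 [ 0.52418035 -0.11402723  0.087     ]
((343.0, 218.5), (13.0, 20.0), 90.0) 149 [ 0.5223265  -0.05297741  0.087     ]
```

View pics/w7c.png

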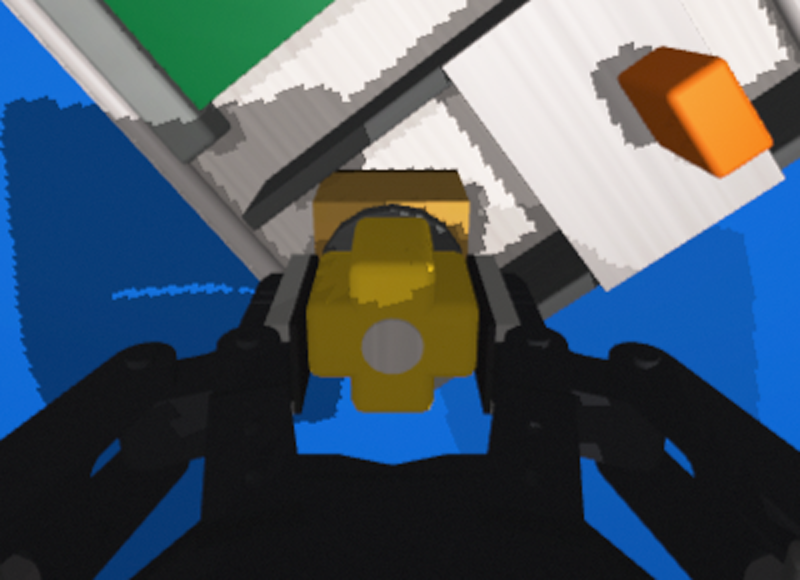

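The collar now sits on the hub face, with the knob head at (392,347) in the crop. The shutter is still at its stop. TCP z = 0.0618 is a hard stop and matches the computed home height (0.0619). I relax the press slightly, hold and check.

Call:
step_arm:
  gripper: [1, 1, 1, 1, 1, 1]
  linear:
    - [0, 0, -0.001]
    - [0, 0, -0.001]
    - [0, 0, -0.001]
    - [0, 0, -0.001]
    - [0, 0, -0.001]
    - [0, 0, -0.001]
  delta_rot:
    - [0, 0, 0]
    - [0, 0, 0]
    - [0, 0, 0]
    - [0, 0, 0]
    - [0, 0, 0]
    - [0, 0, 0]

```text
time: 18.0
eef_pos: [0.4995, -0.0329, 0.0618]
tcp_rot: [-0.575, 0.818, -0.001, 0.0]
contact_force: [-8.0, 2.3, 16.2]
opening: 0.459
```

Run:
```python
from h import *
ctrl.sign_off();s=ctrl.get_state();print(s['time'],s['eef_pos'],s['contact_force'],s['opening'])
```

```text
the job is handed in; nothing more can be done
the job is handed in; nothing more can be done
```

I slid the shutter to its end stop, took the knob from its ring, turned it about 37° and pressed it home in the socket. I handed in at about 18 s, still gripping and pressing; no verdict is reported.

**Shutter:** I measured 74–74.5 mm of travel and felt a clear stop force. The grip was seen in the same place after insertion.

**Knob:**
- **Height:** The TCP stood at z = 0.0618 m against 0.0619 m computed for fully home, and it stayed there when I pressed harder or eased off.
- **Grip:** The opening was still about 39 mm, and the knob's head was at the same image position as when carried, so it had not slipped.
- **Force:** The vertical push was about 16 N at the end, above the spring's 8 N.

**Other objects:** The arm came nowhere near the dish, the jar or the brush, but I did not measure them again at the end.

**Disagreements:**
- A sideways force of about 8 N remained at the end. It did not ease with small shifts of the arm.
- Triangulating the hub's height over a short baseline gave 44 mm instead of 52 mm. The hub's size and position agreed between views to about 1 mm at 52 mm, so I used 52 mm.

I viewed nine pictures, crops included.

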